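# Turn the back-to-front tray in its coaster caddy

### The arm

A 6-joint arm with a two-finger parallel gripper is mounted at the origin on the work surface. World frame = base frame: x ahead of the robot, y to its left, z up, the work surface at z = 0. Lengths are in m, angles in rad, forces in N, time in s.
With the tool pointing down it reaches from about 0.25 to 0.725 m from the base axis. Payload 4 kg.
Tool frame: the origin (TCP) lies midway between the tips of the shut fingers; the grasp point (between the pads) lies grip_point_offset behind it (grip_point_offset is the distance from the TCP to the grasp point, in m); z points along the fingers, y is the line along which they close (so a half turn about z gives the same grasp; the last joint's range is limited). The gripper opens to 85 mm and grips with 20 to 120 N. Pads are 22 mm wide; open, the fingers measure 114 mm over their backs; the gripper's body (76 mm by 85 mm) begins 54 mm behind the grasp point. The pads swing forward as they close: fully open they stand 13 mm farther back than shut.
Start: joints at [1.243, 0.241, 0.005, 1.335, 0, 1.571], TCP at [0.161, 0.473, 0.231] pointing down, gripper open.
Joint ranges: [-2.72, 2.72], [-1.05, 1.87], [-1.09, 1.28], [-1.99, 2.15], [-1.42, 1.44], [-3.14, 3.14]. Speed limits (rad/s): [2.79, 2.79, 3.14, 3.14, 3.14, 3.14].

### API

Orientations are given as a unit quaternion [x, y, z, w].
In Python, from workcell import * gives the robot as it stands. The module is installed in compiled form; this text tells all that it offers.
- The arm moves only by the tool arm_command, never from a script. Its arguments are lists of equal length, an entry for each row: "slide": the shift along the tool's x, y, z in cm, a list of three; "spin": the turn about the tool's z in degrees. A call has exactly 5 rows; each row is the pose to reach, as a shift and turn from the pose commanded when the call began, along the tool's axes at that moment; what a row does not reach only later rows make up. A row lasts 1/8 s, in which the tool goes at most 62.5 mm and 10.7 degrees, less where a joint would pass 70% of its speed; a pose out of reach is approached as far as the arm can. A call with a gripper value outside its range is refused whole. "jaw" is the finger opening in cm, from 0 to 8.54, set as the call begins (left out, the last holds). The fingers move at their own pace and stop on an object; the grip force is fixed at half the most. Time passes only in rows, so rows that repeat a pose let the fingers close, or fill a call up. It gives the time, the measured TCP pose, the force, the opening and the grip force at its end, in the units of the state.
- get_obs(): the state, without advancing time (a new reading comes with each control period).
- camera(name): name is "scene" or "side" or "wrist"; returns a dict with "pixels" (384x512x3 uint8, red, green, blue), "range_z" (384x512 float32, m along the optical axis (not along the pixel's ray), 0 where there is no reading), "intrinsics" (3x3 intrinsics, pixels), "rvec" (rotation vector, rad) and "tvec" (3), from world to camera coordinates, as OpenCV has them. Camera axes: x right, y down, z forward; pixel columns grow to the right and rows downward; lengths in m; the calibration is good to about 2 mm. A picture is of the moment at which its call begins.
- job_done(): hands the job in; it is judged then, once.
Trained networks look in a picture, given as the dict that the camera call returned (one of the last four; its "shot" number tells which), for a name from the list of things; names that differ only in an ending like _2 or _b are one class to them, and where a whole thing is asked for, a point or a joint stands for the part that bears it (a point fixed in the world has none). Each returns a list of dicts, best first, with "confidence" (0 to 1); they miss things now and then, are a little off and sometimes report something else, mostly with a low value. They report only what shows in the picture. A call takes as long as a camera call.
- recognise(picture, thing): "centre" ([column, row] in pixels, amid what is visible of it).
- landmark_of(picture, thing): "centre" ([column, row] in pixels: a listed point, or the origin of a listed thing).
The state is a dict: "clock": time; "joint_pos": joint angles; "joint_vel": joint speeds; "tau": joint torques, N m; "eef_pos": TCP position; "tool_rot": TCP orientation; "ft_force": force on the tool from outside, world axes, zero at the start; "ft_torque": the same for the moment, N m; "grip_width": finger opening in m; "grasp_force": force on a finger pad.
Only numpy, scipy, OpenCV 4.12 (cv2) and the standard library are available. Lean on these libraries where they do the work, as an engineer would, in place of code of your own. Each camera call takes 0.05 s, during which the arm holds its last target. There are 200 camera calls.

### The job

Two coaster caddies stand on the bar, each a wooden box with a lift-out tray whose red end belongs at the box's brass end. One tray has been put back the wrong way round: lift it out of its box by its knob, give it half a turn, and lower it, without dropping it in, fully home in the same box with the red end at the brass end, then let go. Leave the tray in the other caddy, which is already right, as it is.

Things in the scene. Friction and masses are not known exactly. Their poses are not given: they have to be found in the camera images.
- box_a: Dark wooden caddy box, 200 x 120 x 55 mm high, inside 180 x 100, floor 6 thick, fixed to the counter. Brass strip on the rim of one short end, brass plate on that end's outer face. Origin: centre of its underside; x along its length to the brass end, z up. A tray is home with its underside on the floor, 6 mm above this origin; its rim is then 3 mm below the box's.
- tray_a: Loose steel tray, back to front in box_a: 174 x 94 mm at the rim, 166 x 86 at the underside, 46 high, 0.3-0.65 kg. One bay and end red; cork coasters in the other (contents fixed). Mid-tray stem with square wooden knob to grip, 28 x 28 mm, sides parallel to the tray's, 70-102 mm above the underside. Origin: underside level, below the red end's rim; x out through the red end; knob at x = -87 mm.
- box_b: Dark wooden caddy box, 200 x 120 x 55 mm high, inside 180 x 100, floor 6 thick, fixed to the counter. Brass strip on the rim of one short end, brass plate on that end's outer face. Origin: centre of its underside; x along its length to the brass end, z up. A tray is home with its underside on the floor, 6 mm above this origin; its rim is then 3 mm below the box's.
- tray_b: Tray just like tray_a (same sizes, knob, origin and axes), standing the right way round in box_b: red end at the brass end, its origin 87 mm from the box's centre towards the brass. To be left alone.

How it is judged:
On the way:
1. the back-to-front tray is lifted clear of its box: its underside is above the box's rim (z of tray_a in the frame of box_a above 0.058 m), for 0.1 s.
At the end, for the whole second after the job is handed in: Tray A stands fully home in box A (origin within 8 mm of its seated height, tilt under 5 degrees) with its red end at the brass end (origin within 12 mm along and 15 mm across of its seated place, length within 10 degrees of the box's), released and at rest; tray B has moved less than 15 mm (x of tray_a in the frame of box_a between 0.075 and 0.099 m and y of tray_a in the frame of box_a between -0.015 and 0.015 m and z of tray_a in the frame of box_a below 0.014 m and angle between tray_a's own z axis and vertical below 0.09 rad and angle between the x axis of tray_a and the x axis of box_a, either way round below 0.175 rad and linear speed of tray_a below 0.02 m/s and distance of tray_b from where it was at the start of the episode below 0.015 m); the robot touches nothing.
It fails at once if the tray in the other caddy is shifted by 15 mm or more (distance of tray_b from where it was at the start of the episode above 0.015 m).
It fails at once if tray A is let go while it is still more than 25 mm above its seat (z of tray_a in the frame of box_a above 0.031 m and contact force between the fingers and tray_a below 0.1 N).
It also fails if it takes over 40 s, if anything falls off the work surface, if the arm or the gripper's body presses on something with over 40 N, if the wrist force passes 120 N, or if a joint passes its speed limit or range.

## Working session

There is one attempt and no reset: what is moved stays moved. The work goes in short steps, Python scripts to look and compute and a tool call to move; the robot and the scene stay as the last step left them, time stands still between calls to the robot, and variables do not carry over. Pictures are saved under pics/ and viewed, at most 10 in all, crops included, and the job is handed in when it is done.

Besides the shell and the picture viewer there is one more tool, called after "Request:" by a JSON object that holds its "fn" and its "kwargs", one argument or row to a line. arm_command: Moves the arm, as the interface text tells. Its arguments: {"type":"object","properties":{"slide":{"type":"array","items":{"type":"array","items":{"type":"number"}}},"spin":{"type":"array","items":{"type":"number"}},"jaw":{"type":"number"}},"required":["slide","spin"]}

```bash
mkdir -p pics; python3 - <<'E'
from workcell import *
import cv2,numpy as np
o=get_obs();print({k:np.round(v,3) for k,v in o.items()})
ims=[]
for n in("scene","side"):
    c=camera(n);np.savez(f"{n}.npz",**{k:c[k] for k in("pixels","range_z","intrinsics","rvec","tvec")})
    cv2.imwrite(f"pics/{n}.png",c["pixels"][:,:,::-1])
    for t in("box_a","tray_a"):
        print(n,t,landmark_of(c,t),recognise(c,t))
E
```

```text
{'clock': np.float64(0.0), 'joint_pos': array([ 1.243,  0.241,  0.004,  1.335, -0.   ,  1.571]), 'joint_vel': array([ 0.001, -0.001, -0.   , -0.001,  0.002, -0.002]), 'tau': array([-1.0000e-03, -3.7232e+01,  2.5241e+01,  1.7000e-02, -0.0000e+00,
        0.0000e+00]), 'eef_pos': array([0.161, 0.473, 0.23 ]), 'tool_rot': array([ 0.163,  0.987, -0.001, -0.   ]), 'ft_force': array([0.115, 0.297, 0.196]), 'ft_torque': array([-0.013,  0.001, -0.001]), 'grasp_force': np.float64(0.0), 'grip_width': np.float64(0.085)}
scene box_a [{'centre': [215.6, 239.5], 'confidence': 0.7}, {'centre': [288.6, 155.4], 'confidence': 0.57}] [{'centre': [215.4, 252.0], 'confidence': 0.97}, {'centre': [282.6, 153.5], 'confidence': 0.69}]
scene tray_a [{'centre': [192.2, 215.9], 'confidence': 0.98}, {'centre': [262.6, 167.2], 'confidence': 0.73}] [{'centre': [217.4, 222.6], 'confidence': 0.96}, {'centre': [285.5, 141.4], 'confidence': 0.84}]
side box_a [{'centre': [288.4, 176.5], 'confidence': 0.9}, {'centre': [182.4, 303.7], 'confidence': 0.56}] [{'centre': [288.7, 181.3], 'confidence': 0.66}, {'centre': [182.9, 317.9], 'confidence': 0.56}]
side tray_a [{'centre': [231.9, 276.8], 'confidence': 0.63}, {'centre': [313.9, 198.4], 'confidence': 0.56}] [{'centre': [173.7, 289.0], 'confidence': 0.92}, {'centre': [291.1, 160.2], 'confidence': 0.74}]
```

View pics/scene.png

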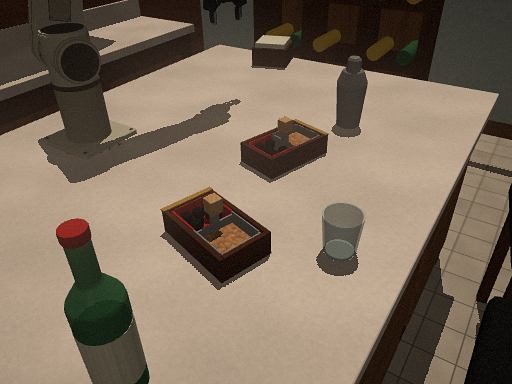

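View pics/side.png

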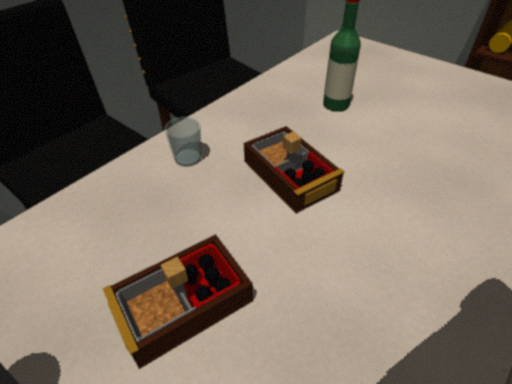

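The side view shows the wrong tray in the lower-left box: brass at (120,320), red bay at (215,270), knob at (174,272). In the scene view that is the far box at (285,150), knob (286,124). The box at (215,240) in the scene view is right and is left alone.

```bash
cat >h.py <<'E'
import cv2,numpy as np
def cloud(c):
    z=np.asarray(c["range_z"]);K=np.asarray(c["intrinsics"]);R=cv2.Rodrigues(np.asarray(c["rvec"]).reshape(3,1))[0]
    v,u=np.indices(z.shape)
    P=np.stack([(u-K[0,2])/K[0,0]*z,(v-K[1,2])/K[1,1]*z,z],-1)
    W=(P-np.asarray(c["tvec"]).ravel())@R
    W[z<=0]=np.nan
    return W
E
python3 - <<'E'
from h import *
for n,(u,v) in(("scene",(286,150)),("side",(180,300))):
    c=np.load(n+".npz");W=cloud(c);hsv=cv2.cvtColor(c["pixels"],cv2.COLOR_RGB2HSV)
    print(n,"cam",np.round(-cv2.Rodrigues(c["rvec"])[0].T@c["tvec"].ravel(),2))
    ctr=W[v,u,:2];near=np.linalg.norm(W[...,:2]-ctr,axis=-1)<0.15
    m=near&(abs(W[...,2]-.055)<.004)
    p=W[m][:,:2].astype(np.float32);print("rim",m.sum(),cv2.minAreaRect(p),"z",np.nanmedian(W[m][:,2]))
    br=m&(hsv[...,0]>15)&(hsv[...,0]<30)&(hsv[...,1]>140)&(hsv[...,2]>90)
    print("brass",br.sum(),np.median(W[br],axis=0))
    k=near&(W[...,2]>.09)&(W[...,2]<.12);t=W[k];print("knob",k.sum(),t.mean(0),"top",np.percentile(t[:,2],[50,90,98]))
    kt=t[t[:,2]>.1045][:,:2].astype(np.float32);print(len(kt),kt.mean(0),cv2.minAreaRect(kt))
    tall=W[(W[...,2]>.09)&(W[...,2]<.35)&(np.linalg.norm(W[...,:2]-ctr,axis=-1)<.35)]
    print("tall near",len(tall)); 
    for q in np.unique(np.round(tall[:,:2]/.06).astype(int),axis=0): print(q*.06,end=" ")
    print()
E
```

```text
scene cam [ 1.04 -0.68  0.58]
rim 744 ((0.5413495898246765, 0.1949886977672577), (0.2045614868402481, 0.1225176602602005), 73.32526397705078) z 0.054541017814053794
brass 61 [0.58285044 0.28074242 0.05693841]
knob 147 [0.5438598  0.18945203 0.10200001] top [0.1034864  0.10916597 0.10970119]
66 [0.5418714  0.19233978] ((0.5412238240242004, 0.19303953647613525), (0.028699755668640137, 0.026753196492791176), 69.06966400146484)
tall near 1567
[0.54 0.18] [0.54 0.24] [0.54 0.42] [ 0.6  -0.18] [0.6  0.42] [0.6  0.48] [0.66 0.42] [0.66 0.48] [ 0.78 -0.12] [ 0.78 -0.06] [ 0.84 -0.12] [ 0.84 -0.06] 
side cam [0.24 0.36 0.57]
rim 3310 ((0.5403249859809875, 0.1964799463748932), (0.20056256651878357, 0.12350866198539734), 73.710205078125) z 0.0550220047581968
brass 626 [0.55987858 0.28882838 0.0568241 ]
knob 449 [0.53640156 0.19868553 0.1051751 ] top [0.10775178 0.10917604 0.1100106 ]
324 [0.5389591  0.19741666] ((0.540245771408081, 0.19660423696041107), (0.027851270511746407, 0.029150547459721565), 72.28670501708984)
tall near 536
[0.54 0.18] [0.54 0.24] [0.6  0.42]
```

Request:
{"fn": "arm_command", "kwargs": {
  "slide": [
    [-6,-1.9,0],
    [-12,-3.8,0],
    [-18,-5.7,0],
    [-24,-7.5,0],
    [-30,-9.4,0]
  ],
  "spin": [0,0,-1,-2,-2.3]
}}

```text
clock: 1.12
eef_pos: [0.4148, 0.2877, 0.2316]
tool_rot: [0.143, 0.99, 0.0, 0.0]
ft_force: [0.7, -0.2, -0.8]
grip_width: 0.0854
grasp_force: 0.0
```

Request:
{"fn": "arm_command", "kwargs": {
  "slide": [
    [-5,-1.6,0],
    [-10,-3.2,0],
    [-14,-4.5,0],
    [-14.9,-4.7,0],
    [-14.9,-4.7,0]
  ],
  "spin": [0,0,0,0,0]
}}

```text
clock: 1.75
eef_pos: [0.5427, 0.2014, 0.2309]
tool_rot: [0.144, 0.99, -0.0, -0.0]
ft_force: [0.6, -0.6, 0.7]
grip_width: 0.0854
grasp_force: 0.0
```

```bash
cat >m.py <<'E'
from workcell import *
from h import *
from scipy.spatial.transform import Rotation as Ro
def st():
    o=get_obs();R=Ro.from_quat(o["tool_rot"]).as_matrix()
    print("t",o["clock"],"tcp",np.round(o["eef_pos"],4),"q",np.round(o["joint_pos"],3),"yaw_y",np.degrees(np.arctan2(R[1,1],R[0,1])).round(2),"tilt",R[2,2].round(4),"F",np.round(o["ft_force"],1),"w",o["grip_width"],"g",o["grasp_force"])
    return o,R
E
python3 - <<'E'
from m import *
import workcell
print("gpo",getattr(workcell,"grip_point_offset",None))
o,R=st()
c=camera("wrist");W=cloud(c);cv2.imwrite("pics/w1.png",c["pixels"][:,:,::-1])
near=np.linalg.norm(W[...,:2]-[.5405,.196],axis=-1)<.14
m=near&(abs(W[...,2]-.055)<.005)
k=near&(W[...,2]>.103)&(W[...,2]<.115)
for a in(m,k):
    p=W[a][:,:2].astype(np.float32);print(a.sum(),cv2.minAreaRect(p) if a.sum() else 0,np.median(W[a][:,2]))
E
```

```text
gpo 0.0187
t 1.75 tcp [0.5427 0.2014 0.2309] q [0.355 0.4   0.228 1.399 0.    0.644] yaw_y 73.46 tilt -1.0 F [ 0.6 -0.6  0.7] w 0.08541385662803776 g 0.0
8871 ((0.5384902358055115, 0.19543233513832092), (0.20125743746757507, 0.12175316363573074), 73.85018920898438) 0.055341435653195395
1070 ((0.538232684135437, 0.19520121812820435), (0.027324046939611435, 0.028615757822990417), 73.68141174316406) 0.10851312579748648
```

View pics/w1.png

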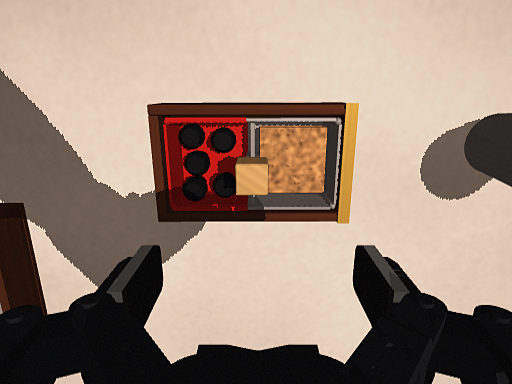

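The wrist view shows the box at (250,163): red bay left, brass right (348,165), knob at (252,177). This confirms the tray is reversed. Now descend and grip.

Request:
{"fn": "arm_command", "kwargs": {
  "slide": [
    [0.15,-0.65,3],
    [0.15,-0.65,7],
    [0.15,-0.65,11],
    [0.15,-0.65,14.5],
    [0.15,-0.65,16]
  ],
  "spin": [-0.2,-0.2,-0.2,-0.2,-0.2]
}}

```text
clock: 2.42
eef_pos: [0.5369, 0.1964, 0.0695]
tool_rot: [0.14, 0.99, -0.001, -0.002]
ft_force: [-0.2, -0.1, 0.2]
grip_width: 0.0855
grasp_force: 0.0
```

Request:
{"fn": "arm_command", "kwargs": {
  "slide": [
    [0,0,0],
    [0,0,0],
    [0,0,0],
    [0,0,0],
    [0,0,0]
  ],
  "spin": [0,0,0,0,0],
  "jaw": 0
}}

```text
clock: 3.05
eef_pos: [0.5408, 0.1966, 0.073]
tool_rot: [0.141, 0.99, 0.001, 0.001]
ft_force: [-0.2, 1.9, 6.2]
grip_width: 0.0276
grasp_force: 60.4
```

Request:
{"fn": "arm_command", "kwargs": {
  "slide": [
    [0,0,0],
    [0,0,0],
    [0,0,0],
    [0,0,0],
    [0,0,0]
  ],
  "spin": [0,0,0,0,0]
}}

```text
clock: 3.68
eef_pos: [0.5408, 0.1966, 0.0731]
tool_rot: [0.142, 0.99, 0.001, 0.001]
ft_force: [1.0, 2.8, 6.0]
grip_width: 0.027
grasp_force: 60.4
```

Request:
{"fn": "arm_command", "kwargs": {
  "slide": [
    [0,0,-1],
    [0,0,-2.5],
    [0,0,-4.5],
    [0,0,-6.5],
    [0,0,-8.5]
  ],
  "spin": [0,0,0,0,0]
}}

```text
clock: 4.3
eef_pos: [0.539, 0.1953, 0.1571]
tool_rot: [0.142, 0.99, -0.0, -0.0]
ft_force: [-0.4, 1.0, -6.1]
grip_width: 0.027
grasp_force: 59.5
```

Request:
{"fn": "arm_command", "kwargs": {
  "slide": [
    [0,0,-1.0],
    [0,0,-1.5],
    [0,0,-1.5],
    [0,0,-1.5],
    [0,0,-1.5]
  ],
  "spin": [0,0,0,-3,-9]
}}

```text
clock: 4.92
eef_pos: [0.5388, 0.1955, 0.1701]
tool_rot: [0.062, 0.998, -0.0, -0.001]
ft_force: [-0.1, -0.3, -5.3]
grip_width: 0.0273
grasp_force: 59.6
```

```bash
python3 -c "
from m import *
st()
c=camera('side');cv2.imwrite('pics/s2.png',c['pixels'][:,:,::-1])"
```

```text
t 4.925 tcp [0.5388 0.1955 0.1701] q [ 0.348  0.418  0.096  1.251 -0.     0.472] yaw_y 82.9 tilt -1.0 F [-0.1 -0.3 -5.3] w 0.027292678612461117 g 59.64950501918793
```

View pics/s2.png

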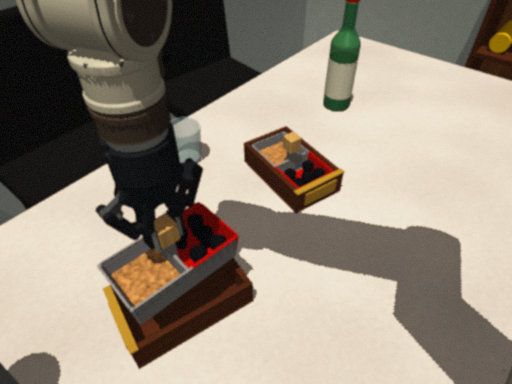

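The tray is clear of the box, hanging level at (170,260), and the knob is firmly held at (163,232). Now turn.

Request:
{"fn": "arm_command", "kwargs": {
  "slide": [
    [0,0,0],
    [0,0,0],
    [0,0,0],
    [0,0,0],
    [0,0,0]
  ],
  "spin": [-10,-20,-30,-40,-50]
}}

```text
clock: 5.6
eef_pos: [0.539, 0.1956, 0.1703]
tool_rot: [-0.366, 0.931, 0.0, -0.001]
ft_force: [-0.4, -1.3, -5.0]
grip_width: 0.0271
grasp_force: 59.7
```

Request:
{"fn": "arm_command", "kwargs": {
  "slide": [
    [0,0,0],
    [0,0,0],
    [0,0,0],
    [0,0,0],
    [0,0,0]
  ],
  "spin": [-10,-20,-30,-40,-50]
}}

```text
clock: 6.22
eef_pos: [0.539, 0.1956, 0.1703]
tool_rot: [0.725, -0.689, -0.0, 0.001]
ft_force: [-0.1, 0.4, -4.3]
grip_width: 0.0271
grasp_force: 59.7
```

Request:
{"fn": "arm_command", "kwargs": {
  "slide": [
    [0,0,0],
    [0,0,0],
    [0,0,0],
    [0,0,0],
    [0,0,0]
  ],
  "spin": [-10,-20,-30,-40,-50]
}}

```text
clock: 6.85
eef_pos: [0.539, 0.1956, 0.1703]
tool_rot: [0.948, -0.318, -0.001, 0.001]
ft_force: [-0.8, 0.1, -4.8]
grip_width: 0.0275
grasp_force: 59.7
```

Request:
{"fn": "arm_command", "kwargs": {
  "slide": [
    [0,0,0],
    [0,0,0],
    [0,0,0],
    [0,0,0],
    [0,0,0]
  ],
  "spin": [-8,-15,-20,-21,-21]
}}

```text
clock: 7.48
eef_pos: [0.5392, 0.1957, 0.1708]
tool_rot: [0.99, -0.142, -0.0, 0.0]
ft_force: [-0.2, 0.1, -5.7]
grip_width: 0.0275
grasp_force: 59.6
```

```bash
python3 - <<'E'
from m import *
o,R=st()
for n in("wrist","side"):
    c=camera(n);W=cloud(c);cv2.imwrite(f"pics/{n}3.png",c["pixels"][:,:,::-1])
    near=np.linalg.norm(W[...,:2]-[.5395,.1957],axis=-1)<.14
    zt=o["eef_pos"][2]-.073+.052
    for nm,z,d in(("boxrim",.055,.005),("trayrim",zt,.005)):
        a=near&(abs(W[...,2]-z)<d);p=W[a][:,:2].astype(np.float32)
        if len(p):
            print(n,nm,len(p),cv2.minAreaRect(p),np.median(W[a][:,2]))
            if nm=="trayrim":
                q=(p-o["eef_pos"][:2])@R[:2,:2]; print("tool xy extents",np.percentile(q,[0.5,1,99,99.5],axis=0).round(4).tolist())
                h=cv2.cvtColor(c["pixels"],cv2.COLOR_RGB2HSV)
E
```

```text
t 7.475 tcp [0.5392 0.1957 0.1708] q [ 0.348  0.418  0.097  1.251  0.    -2.508] yaw_y -106.37 tilt -1.0 F [-0.2  0.1 -5.7] w 0.027473469190639952 g 59.638155698776245
wrist boxrim 3866 ((0.5849602818489075, 0.18188445270061493), (0.2005954533815384, 0.022382570430636406), 73.44673919677734) 0.05567822065270586
wrist trayrim 10546 ((0.5428115725517273, 0.19314470887184143), (0.1754264235496521, 0.08877498656511307), 73.75489807128906) 0.1476731074085516
tool xy extents [[-0.0375, -0.0852], [-0.0361, -0.0849], [0.0481, 0.0882], [0.0482, 0.0885]]
side boxrim 1782 ((0.5406872034072876, 0.19642896950244904), (0.20066705346107483, 0.12368544191122055), 73.84929656982422) 0.05566595619543112
side trayrim 2119 ((0.5416041612625122, 0.19496670365333557), (0.173913836479187, 0.09704142808914185), 73.6836929321289) 0.14758379714066733
tool xy extents [[-0.0456, -0.0867], [-0.0452, -0.0865], [0.0498, 0.0862], [0.0502, 0.0866]]
```

View pics/wrist3.png

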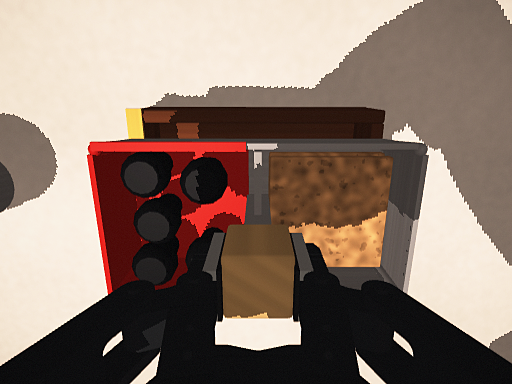

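View pics/side3.png

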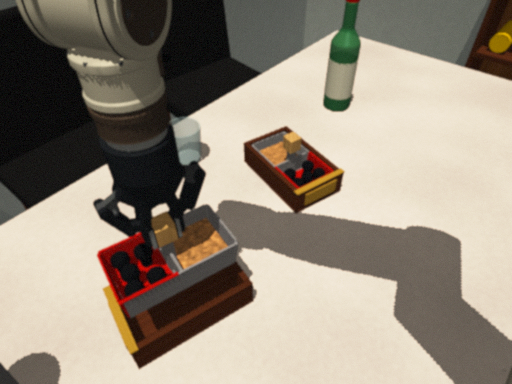

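Wrist and side views: red end now at the brass end (wrist: red left at (160,220), brass at (135,122)), tray level and within about 2 mm of centre. Lower it.

Request:
{"fn": "arm_command", "kwargs": {
  "slide": [
    [-0.2,-0.1,1],
    [-0.2,-0.1,2.5],
    [-0.2,-0.1,4],
    [-0.2,-0.1,5],
    [-0.2,-0.1,6]
  ],
  "spin": [0,0,0,0,0]
}}

```text
clock: 8.2
eef_pos: [0.5377, 0.1972, 0.1103]
tool_rot: [0.99, -0.142, -0.0, 0.0]
ft_force: [0.1, -0.8, -5.6]
grip_width: 0.027
grasp_force: 59.5
```

Request:
{"fn": "arm_command", "kwargs": {
  "slide": [
    [0,0,0.8],
    [0,0,1.6],
    [0,0,2.3],
    [0,0,2.9],
    [0,0,2.9]
  ],
  "spin": [0,0,0,0,0]
}}

```text
clock: 8.82
eef_pos: [0.5374, 0.1971, 0.0818]
tool_rot: [0.99, -0.142, -0.001, 0.0]
ft_force: [0.3, 0.2, -4.8]
grip_width: 0.0273
grasp_force: 59.5
```

Request:
{"fn": "arm_command", "kwargs": {
  "slide": [
    [0,0,0.2],
    [0,0,0.4],
    [0,0,0.6],
    [0,0,0.8],
    [0,0,0.8]
  ],
  "spin": [0,0,0,0,0]
}}

```text
clock: 9.45
eef_pos: [0.5377, 0.1972, 0.0741]
tool_rot: [0.99, -0.142, -0.0, 0.0]
ft_force: [-0.7, 0.5, -5.1]
grip_width: 0.0273
grasp_force: 59.5
```

```bash
python3 -c "
from m import *
st()"
```

```text
t 9.45 tcp [0.5377 0.1972 0.0741] q [ 0.352  0.494 -0.051  1.026 -0.    -2.506] yaw_y -106.28 tilt -1.0 F [-0.7  0.5 -5.1] w 0.027323977314648598 g 59.54674243927002
```

Request:
{"fn": "arm_command", "kwargs": {
  "slide": [
    [0,0,0.1],
    [0,0,0.15],
    [0,0,0.2],
    [0,0,0.2],
    [0,0,0.2]
  ],
  "spin": [0,0,0,0,0]
}}

```text
clock: 10.07
eef_pos: [0.5382, 0.1974, 0.0731]
tool_rot: [0.99, -0.142, 0.001, -0.0]
ft_force: [-1.3, -0.6, 3.7]
grip_width: 0.0273
grasp_force: 60.7
```

Seated (force reversed at the expected height). Release and retreat.

Request:
{"fn": "arm_command", "kwargs": {
  "slide": [
    [0,0,0],
    [0,0,0],
    [0,0,0],
    [0,0,0],
    [0,0,0]
  ],
  "spin": [0,0,0,0,0],
  "jaw": 8.5
}}

```text
clock: 10.7
eef_pos: [0.5378, 0.1973, 0.0722]
tool_rot: [0.99, -0.142, -0.0, 0.0]
ft_force: [0.4, 0.5, -1.3]
grip_width: 0.0853
grasp_force: 0.0
```

Request:
{"fn": "arm_command", "kwargs": {
  "slide": [
    [0,0,0],
    [0,0,-2],
    [0,0,-6],
    [0,0,-11],
    [0,0,-15]
  ],
  "spin": [0,0,0,0,0]
}}

```text
clock: 11.32
eef_pos: [0.5381, 0.1974, 0.2244]
tool_rot: [0.99, -0.142, 0.001, -0.0]
ft_force: [1.1, 0.2, 0.2]
grip_width: 0.0851
grasp_force: 0.0
```

```bash
python3 - <<'E'
from m import *
o,R=st()
for n in("side","wrist"):
    c=camera(n);W=cloud(c);cv2.imwrite(f"pics/{n}4.png",c["pixels"][:,:,::-1])
    near=np.linalg.norm(W[...,:2]-[.5395,.1957],axis=-1)<.14
    a=near&(abs(W[...,2]-.055)<.005);k=near&(W[...,2]>.1045)&(W[...,2]<.115)
    for q in(a,k):
        if q.sum(): print(n,q.sum(),cv2.minAreaRect(W[q][:,:2].astype(np.float32)),np.median(W[q][:,2]))
E
```

```text
t 11.325 tcp [0.5381 0.1974 0.2244] q [ 0.352  0.389  0.194  1.375 -0.    -2.506] yaw_y -106.28 tilt -1.0 F [1.1 0.2 0.2] w 0.08508504085854043 g 0.0
side 3550 ((0.5402601361274719, 0.19655121862888336), (0.20055420696735382, 0.1225714161992073), 73.77322387695312) 0.05485200558628814
side 324 ((0.5400785207748413, 0.19689175486564636), (0.027754805982112885, 0.028228718787431717), 73.56306457519531) 0.10831655952119112
wrist 8795 ((0.5373276472091675, 0.1957845687866211), (0.20074529945850372, 0.12178012728691101), 73.5838623046875) 0.055345344362987374
wrist 1058 ((0.5383515357971191, 0.19558127224445343), (0.027492329478263855, 0.027815096080303192), 73.66136169433594) 0.10852958159684968
```

View pics/wrist4.png

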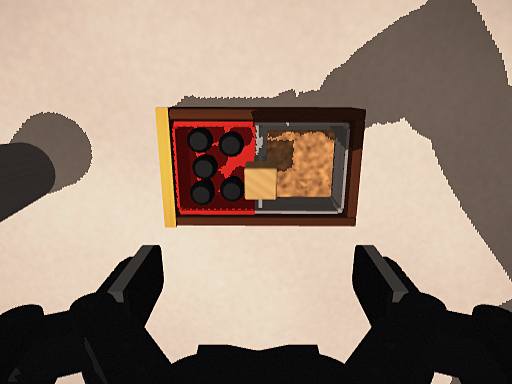

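The picture shows the red bay (215,165) at the brass end (167,165), the knob centred at (260,183) and at its original height. The tray is home and the gripper is clear.

```bash
python3 -c "
from workcell import *
print(job_done())"
```

```text
the job is handed in; nothing more can be done
None
```

Tray A was lifted out, turned half round and lowered fully home in box A with its red end at the brass end, then released; I never went near tray B, and I handed the job in at about 11.4 s (hand-in returned no verdict).

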